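# Gauge a specimen mount, then hold the chamber hood just below its balance point

### The arm

A 6-joint arm with a two-finger parallel gripper is mounted at the origin on the work surface. World frame = base frame: x ahead of the robot, y to its left, z up, the work surface at z = 0. Lengths are in m, angles in rad, forces in N, time in s.
With the tool pointing down it reaches from about 0.375 to 0.75 m from the base axis. Payload 9 kg.
Tool frame: the origin (TCP) lies midway between the tips of the shut fingers; the grasp point (between the pads) lies 19 mm behind it; z points along the fingers, y is the line along which they close (so a half turn about z gives the same grasp; the last joint's range is limited). The gripper opens to 85 mm and grips with 20 to 120 N. Pads are 22 mm wide; open, the fingers measure 114 mm over their backs; the gripper's body (76 mm by 85 mm) begins 54 mm behind the grasp point. The pads swing forward as they close: fully open they stand 13 mm farther back than shut.
Start: joints at [-1.345, 0.104, 0.097, 1.564, 0, 1.353], TCP at [0.258, -0.542, 0.205] pointing down, gripper open.
Joint ranges: [-2.99, 2.99], [-0.84, 1.86], [-1.1, 1.16], [-1.84, 2.11], [-1.51, 1.56], [-3.14, 3.14]. Speed limits (rad/s): [2.22, 2.22, 2.57, 3.14, 3.14, 3.14].

### API

Orientations are given as a rotation vector (axis times angle).
In Python, from station import robot, eyes, models gives the robot as it stands. The module is installed in compiled form; this text tells all that it offers.
- The arm moves only by the tool move_arm, never from a script. Its arguments are lists of equal length, an entry for each row: "linear": the shift along the tool's x, y, z in mm, a list of three; "rot": the turn, a rotation vector about the tool's x, y, z in rad, a list of three; "gripper": the opening, from -1 (shut) to 1 (fully open), so that 0 is half open. In form: {"linear": [[dx, dy, dz], ...], "rot": [[wx, wy, wz], ...], "gripper": [gripper, ...]}. A call has 1 to 5 rows; each row is the pose to reach, as a shift and turn from the pose commanded when the call began, along the tool's axes at that moment; what a row does not reach only later rows make up. A row lasts 1/12 s, in which the tool goes at most 41.7 mm and 7.16 degrees, less where a joint would pass 70% of its speed; a pose out of reach is approached as far as the arm can. A call with a gripper value outside its range is refused whole. The fingers move at their own pace and stop on an object; "newtons" is the grip in N (left out, the last holds). Time passes only in rows, so rows that repeat a pose let the fingers close. It gives the time, the measured TCP pose, the force, the opening and the grip force at its end, in the units of the state.
- robot.state(): the state, without advancing time (a new reading comes with each control period).
- eyes.get_image(name): name is "scene" or "top" or "wrist"; returns a dict with "image" (384x512x3 uint8, red, green, blue), "z_map" (384x512 float32, m along the optical axis (not along the pixel's ray), 0 where there is no reading), "vertical_fov" (degrees; the focal length in pixels is half the picture's height over the tangent of half this angle, whatever the lens; pixels are square), "cx", "cy" (the principal point, pixels), "R" (3x3) and "t" (3): a world point X has camera coordinates R X + t. Camera axes: x right, y down, z forward; pixel columns grow to the right and rows downward; lengths in m; the calibration is good to about 2 mm. A picture is of the moment at which its call begins.
- robot.sign_off(): hands the job in; it is judged then, once.
Trained networks look in a picture, given as the dict that the camera call returned (one of the last four; its "shot" number tells which), for a name from the list of things; names that differ only in an ending like _2 or _b are one class to them, and where a whole thing is asked for, a point or a joint stands for the part that bears it (a point fixed in the world has none). Each returns a list of dicts, best first, with "conf" (0 to 1); they miss things now and then, are a little off and sometimes report something else, mostly with a low value. They report only what shows in the picture. A call takes as long as a camera call. They do not tell look-alikes from the thing itself.
- models.look_for(picture, name): "box" ([left, top, right, bottom] in pixels, round what is visible of it).
- models.regions_of(picture, name): "mask" (384x512 bool, what is visible of it) and "box" ([left, top, right, bottom] in pixels, round what is visible of it).
- models.pinpoint(picture, name): "xy" ([column, row] in pixels: a listed point, or the origin of a listed thing).
The state is a dict: "time": time; "q": joint angles; "dq": joint speeds; "joint_torque": joint torques, N m; "eef_pos": TCP position; "tool_rot": TCP orientation; "contact_force": force on the tool from outside, world axes, zero at the start; "wrist_torque": the same for the moment, N m; "opening": finger opening in m; "grip_force": force on a finger pad.
Only numpy, scipy, OpenCV 4.12 (cv2) and the standard library are available. Lean on these libraries where they do the work, as an engineer would, in place of code of your own. Each camera call takes 0.05 s, during which the arm holds its last target. There are 200 camera calls.

### The job

Check the height of the specimen mount under the drop gauge: press the cap down until the foot bears on the mount, keep it there for about a second, and let the foot spring back up. Then lift the imaging chamber's hood by its bar handle past the balance point of its spring (50 degrees open), without letting it fly open to its stop, and ease it back to hold it still just below that point, some 5 to 10 degrees short of it, ready for me to load the mount. Finish while still holding the hood there, and leave the mounts and everything else on the bench where they are.

Things in the scene. Friction and masses are not known exactly. Their poses are not given: they have to be found in the camera images.
- gauge: drop gauge fixed to the bench: dark granite base 150 x 120 x 20 mm, a steel column 24 mm across (top 135 mm above the bench) 50 mm to x+ of its middle, and a grey arm carrying a vertical sprung spindle 15 mm to x- of the middle, with a black press cap on top and a steel foot below; origin at the centre of its underside; z up
- gauge_cap (a point): centre of the top face of the gauge's black press cap (34 mm across, 12 mm thick), 168 mm above the bench at rest. Nothing of the gauge stands higher until it is pressed 33 mm
- gauge_foot (a joint): drop of the spindle in m: 0 at rest, up to 0.035 as the cap is pressed straight down; a spring (120 N/m, about 1 N to start, 4 N after 25 mm) returns it. At rest the foot (22 mm across) is 45 mm above the granite; it lands on the mount under it at 0.025 (low mount) or 0.013 (tall one): mount height = 0.045 - reading
- mount_low: grey resin specimen mount, upright cylinder 32 mm across, 20 mm high, standing on the granite base, either under the foot or near the base's corner on the robot's side; origin at the centre of its underside
- mount_tall: grey resin specimen mount, upright cylinder 32 mm across, 32 mm high, on the granite base at the other of these two places; origin at the centre of its underside
- chamber: imaging chamber fixed to the bench, cream box 160 (x) x 220 (y) x 85 mm high, covered by a cream hood hinged along its far (x+) top edge; origin at the centre of its underside; z up
- hood_bar (a point): middle of the hood's handle: round steel bar 10 mm thick, 110 mm long along its y, on two arms, 42 mm in front of the hood (free gap 37 mm), 96 mm above the bench when shut. It turns with the hood, rising and moving back towards the hinge side; it may turn between the fingers
- hood_hinge (a point): middle of the hood's hinge axis (along its y), 86 mm above the bench; x points from the chamber's front to its back, z up; it does not turn with the hood. With the hood shut the bar's middle is at (-0.195, 0, 0.010) m in this frame
- hood (a joint): opening of the hood in rad: 0 shut (start), growing as its front rises, stop at 1.45. Its spring balances its weight (0.9 kg) at 0.873 (50 degrees): below that it falls shut, above that it swings open, with 0.7 N m per rad from there (2 N at the bar when shut, 0.5 N at 0.15 rad off balance). No friction holds it
- mouse: black computer mouse, about 100 x 58 x 32 mm; bystander; origin at the centre of its underside
- dish: shallow glass dish, 86 mm across, 15 mm high; bystander; origin at the centre of its underside
- beaker: small glass beaker, 48 mm across, 60 mm high; bystander; origin at the centre of its underside
- marker: marker pen lying flat, 130 x 14 x 14 mm; bystander; origin at the centre of its underside
- vial: amber glass vial, 28 mm across, 50 mm high; bystander; origin at the centre of its underside
Not all that is in view belongs to the job. Leave any blue or pink look-alike of the mount_low alone.

How it is judged:
By the outcome, as a careful person would: the job done as asked, in the order asked, and still so for the second after the job is handed in, while the arm keeps its last pose, push and grip.
It also fails if it takes over 56 s, if anything falls off the work surface, if the arm or the gripper's body presses on something with over 40 N, if the wrist force passes 120 N, or if a joint passes its speed limit or range.

## Working session

There is one attempt and no reset: what is moved stays moved. The work goes in short steps, Python scripts to look and compute and a tool call to move; the robot and the scene stay as the last step left them, time stands still between calls to the robot, and variables do not carry over. Pictures are saved under pics/ and viewed, at most 10 in all, crops included, and the job is handed in when it is done.

Besides the shell and the picture viewer there is one more tool, called as a command line: name --argument value ..., lists and objects as JSON in quotes. move_arm: Moves the arm, as the interface text tells. Its arguments: {"type":"object","properties":{"linear":{"type":"array"},"rot":{"type":"array"},"gripper":{"type":"array"},"newtons":{"type":"number"}},"required":["linear","rot","gripper"]}

```bash
mkdir -p pics; cat > h.py <<'E'
import numpy as np, cv2
from station import robot, eyes, models
from scipy.spatial.transform import Rotation as Ro
def pt(p,u,v,z=None):
    H,W=p["image"].shape[:2]; f=H/2/np.tan(np.radians(p["vertical_fov"])/2)
    d=np.array([(u-p["cx"])/f,(v-p["cy"])/f,1.]); R=np.array(p["R"]);t=np.array(p["t"])
    if z is None:
        return R.T@(d*p["z_map"][int(round(v)),int(round(u))]-t)
    c=-R.T@t; r=R.T@d; return c+r*(z-c[2])/r[2]
def cloud(p):
    H,W=p["image"].shape[:2]; f=H/2/np.tan(np.radians(p["vertical_fov"])/2)
    u,v=np.meshgrid(np.arange(W),np.arange(H)); Z=p["z_map"]
    P=np.stack([(u-p["cx"])/f*Z,(v-p["cy"])/f*Z,Z],-1)-np.array(p["t"])
    return P@np.array(p["R"])
def save(p,n): cv2.imwrite("pics/"+n+".png",p["image"][:,:,::-1])
E
python3 - <<'E'
from h import *
np.set_printoptions(precision=4,suppress=True)
s=robot.state();print(s["time"],s["eef_pos"],s["tool_rot"],s["contact_force"])
ims=[]
for c in("scene","top"):
    p=eyes.get_image(c);ims.append(p["image"]);print(c,p["vertical_fov"],p["cx"],p["cy"],-np.array(p["R"]).T@p["t"])
    for n,z in(("gauge_cap",.168),("hood_bar",.096),("hood_hinge",.086),("gauge",0),("chamber",0),("mount_low",0),("mount_tall",0),("mouse",0),("dish",0),("beaker",0),("vial",0),("marker",0)):
        for d in models.pinpoint(p,n)[:2]:
            if d["conf"]>.2: print(n,round(d["conf"],2),d["xy"],pt(p,*d["xy"],z))
    save(p,c)
cv2.imwrite("pics/both.png",cv2.resize(np.vstack(ims)[:,:,::-1],None,fx=.78,fy=.78))
E
```

```text
0.0 [ 0.2575 -0.5415  0.2044] [-3.0633 -0.691  -0.    ] [-0.1045  0.0598  0.3879]
scene 49.37078638599151 251.79784064343767 192.72498496413724 [ 1.0161 -0.2861  0.7813]
gauge_cap 0.3 [191.4, 273.3] [ 0.6575 -0.2131  0.168 ]
hood_bar 0.64 [319.6, 148.2] [0.4483 0.1945 0.096 ]
hood_hinge 0.67 [363.0, 207.4] [0.6358 0.1796 0.086 ]
gauge 0.71 [192.8, 275.7] [ 0.566  -0.1927  0.    ]
chamber 0.85 [338.4, 206.9] [0.5596 0.1865 0.    ]
chamber 0.7 [187.8, 264.4] [ 0.5355 -0.1915  0.    ]
mount_low 0.77 [143.0, 232.7] [ 0.4097 -0.2498  0.    ]
mount_low 0.75 [240.9, 242.3] [ 0.5391 -0.065   0.    ]
mount_tall 0.41 [187.8, 263.0] [ 0.5323 -0.1901 -0.    ]
mouse 0.7 [180.8, 196.7] [ 0.3503 -0.1337  0.    ]
mouse 0.37 [189.3, 274.9] [ 0.5607 -0.1984  0.    ]
dish 0.98 [248.9, 194.0] [0.4219 0.0171 0.    ]
dish 0.21 [339.5, 204.9] [0.5559 0.1925 0.    ]
beaker 0.73 [311.0, 292.1] [0.7157 0.0057 0.    ]
vial 0.63 [290.5, 156.1] [0.3572 0.1766 0.    ]
vial 0.26 [277.1, 243.8] [0.581  0.0043 0.    ]
marker 0.73 [274.9, 244.7] [ 0.5807 -0.0012  0.    ]
top 51.830842865317535 256.0400889008146 191.1
[... 285 characters left out ...]
 -0.1895  0.    ]
chamber 0.83 [169.5, 193.7] [0.5534 0.1948 0.    ]
mount_low 0.71 [336.7, 243.4] [ 0.4198 -0.2524  0.    ]
mount_low 0.69 [365.7, 188.6] [ 0.567  -0.3359  0.    ]
mount_tall 0.59 [312.8, 192.1] [ 0.5575 -0.1921  0.    ]
mount_tall 0.25 [238.3, 134.5] [0.7185 0.0101 0.    ]
mouse 0.92 [289.3, 274.3] [ 0.3397 -0.1254  0.    ]
mouse 0.56 [296.0, 204.1] [ 0.5249 -0.1461  0.    ]
dish 0.88 [238.6, 244.8] [0.4166 0.0078 0.    ]
beaker 0.68 [240.0, 134.4] [0.7188 0.0054 0.    ]
beaker 0.45 [314.5, 189.8] [ 0.5638 -0.1969  0.    ]
vial 0.54 [177.1, 265.6] [0.3627 0.169  0.    ]
marker 0.76 [243.1, 184.5] [ 0.5785 -0.0036  0.    ]
marker 0.52 [313.7, 191.6] [ 0.5589 -0.1946  0.    ]
```

View pics/both.png

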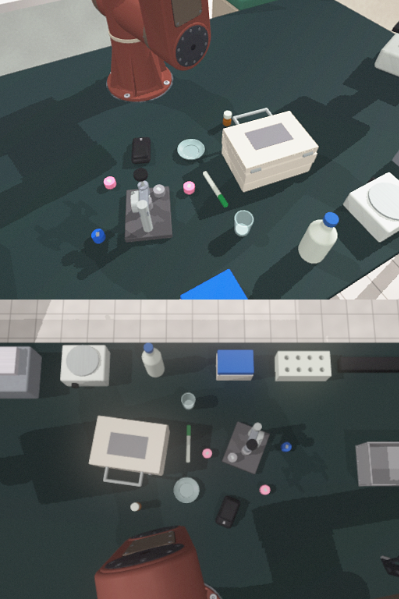

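The top view shows the gauge yawed, with its cap at about (321,183) full-resolution and pink/blue look-alikes beside it. The chamber is slightly yawed, with its bar towards the robot at about (156,234) and the vial in front of it. Next I refine both from depth.

```bash
python3 - <<'E'
from h import *
np.set_printoptions(precision=4,suppress=True)
for c in("top","scene"):
    p=eyes.get_image(c);C=cloud(p);im=p["image"].astype(int)
    r=np.hypot(C[...,0]-.552,C[...,1]+.187)
    m=(r<.05)&(abs(C[...,2]-.168)<.007); q=C[m]; print(c,"cap",len(q),np.median(q,0),q.min(0),q.max(0))
    m=(r<.1)&(abs(C[...,2]-.135)<.006); q=C[m]; print("col",len(q),np.median(q,0))
    for lo,hi in((.01,.024),):
        m=(r<.14)&(C[...,2]>lo)&(C[...,2]<hi); rr=cv2.minAreaRect(C[m][:,:2].astype(np.float32)); print("granite",rr)
    # hood top
    m=(np.hypot(C[...,0]-.555,C[...,1]-.19)<.16)&(C[...,2]>.09)&(C[...,2]<.15)&(C[...,0]>.47)
    q=C[m];print("hood",len(q),np.median(q,0),cv2.minAreaRect(q[:,:2].astype(np.float32)))
    m=(np.hypot(C[...,0]-.44,C[...,1]-.2)<.075)&(abs(C[...,2]-.098)<.012)&(C[...,0]<.468)
    q=C[m][:,:3]
    print("bar",len(q)); 
    if len(q)>5: print(cv2.minAreaRect(q[:,:2].astype(np.float32)),np.median(q,0),cv2.fitLine(q[:,:2].astype(np.float32),cv2.DIST_HUBER,0,.01,.01).ravel())
    for n in("hood_bar","gauge_cap"):
        for d in models.regions_of(p,n)[:2]:print(n,d["conf"],d["box"],d["mask"].sum())
p=eyes.get_image("top")
cr=p["image"][110:310,120:400]
cv2.imwrite("pics/crop.png",cv2.resize(cr[:,:,::-1],None,fx=2.8,fy=2.8,interpolation=cv2.INTER_CUBIC))
E
```

```text
top cap 171 [ 0.5468 -0.1905  0.1676] [ 0.5309 -0.2064  0.1611] [ 0.5633 -0.1747  0.1718]
col 128 [ 0.6024 -0.2188  0.1336]
granite ((0.5553721189498901, -0.19183291494846344), (0.24100713431835175, 0.17728236317634583), 61.473533630371094)
hood 5811 [0.5562 0.1841 0.1099] ((0.5512192249298096, 0.18592457473278046), (0.22138284146785736, 0.1785961389541626), 82.01596069335938)
bar 293
((0.44843223690986633, 0.1981026977300644), (0.12252510339021683, 0.03866209834814072), 89.94851684570312) [0.4434 0.1927 0.0996] [0.0959 0.9954 0.4394 0.1889]
hood_bar 0.78 [118.2, 147.4, 211.3, 240.3] 6054
gauge_cap 0.63 [314.5, 180.4, 330.6, 196.7] 182
scene cap 236 [ 0.5499 -0.1915  0.167 ] [ 0.5319 -0.2074  0.1615] [ 0.5646 -0.1753  0.1703]
col 206 [ 0.6036 -0.2171  0.1334]
granite ((0.5544110536575317, -0.19121161103248596), (0.24047774076461792, 0.17818383872509003), 61.79228973388672)
hood 5878 [0.5705 0.1755 0.1092] ((0.5513808727264404, 0.18562918901443481), (0.22198525071144104, 0.17808891832828522), 82.3254623413086)
bar 247
((0.44767746329307556, 0.19908662140369415), (0.11868726462125778, 0.0385863371193409), 89.30729675292969) [0.4434 0.1945 0.0987] [0.1333 0.9911 0.4431 0.2016]
hood_bar 0.95 [283.5, 139.0, 406.4, 220.2] 6260
hood_bar 0.4 [287.5, 143.4, 407.9, 246.5] 8810
gauge_cap 0.72 [197.2, 239.3, 212.7, 252.1] 229
gauge_cap 0.56 [170.9, 215.7, 187.8, 238.8] 285
```

View pics/crop.png

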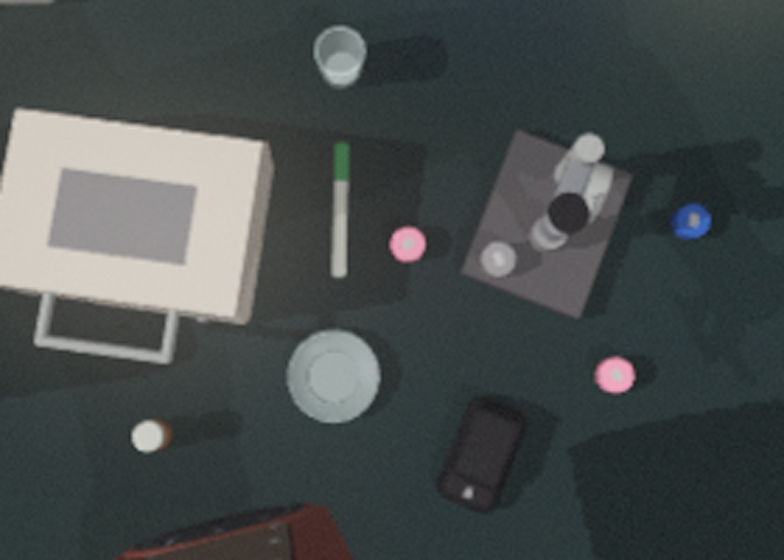

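The crop (2.8x, offset 120,110) shows the cap at crop (569,213). The mount off to the side is at (498,259), the bar runs (36,345)-(172,358), and the vial at (149,436) leaves room in front of the bar. Gauge cap is about (0.5475,-0.191). Bar is about (0.441,0.201), and the chamber yaw is about -8°.

```bash
cat >> h.py <<'E'
def go(target,yaw=None):
    s=robot.state(); R=Ro.from_rotvec(s["tool_rot"]); d=R.inv().apply(np.array(target)-s["eef_pos"])*1000
    print("t",round(s["time"],2),"pos",np.round(s["eef_pos"],4),"F",np.round(s["contact_force"],1),"open",s["opening"],"shift",np.round(d,1),"norm",np.linalg.norm(d))
    if yaw is not None:
        c,n=np.cos(np.radians(yaw)),np.sin(np.radians(yaw))
        T=Ro.from_matrix(np.array([[c,n,0],[n,-c,0],[0,0,-1]])); print("rot",np.round((R.inv()*T).as_rotvec(),4))
E
python3 -c "
from h import *
go([.5475,-.191,.2],82)"
```

```text
t 1.65 pos [ 0.2576 -0.5419  0.2052] F [-0.1 -0.  -0.9] open 0.08543202857792108 shift [ 412.5 -192.5    5.2] norm 455.1806329505528
rot [ 1.000e-04  0.000e+00 -9.874e-01]
```

move_arm --linear '[[40,-19,0],[78,-37,0],[116,-55,0],[154,-73,0],[192,-90,0]]' --rot '[[0,0,-0.1],[0,0,-0.2],[0,0,-0.3],[0,0,-0.4],[0,0,-0.5]]' --gripper '[-1,-1,-1,-1,-1]' --newtons 40

```text
time: 2.07
eef_pos: [0.3907, -0.3794, 0.2053]
tool_rot: [2.795, 1.434, -0.0]
contact_force: [1.2, 0.4, 0.1]
opening: 0.0257
grip_force: 0.0
```

```bash
python3 -c "
from h import *
go([.5475,-.191,.2],82)"
```

```text
t 2.07 pos [ 0.3907 -0.3794  0.2053] F [1.2 0.4 0.1] open 0.025684398364318906 shift [244.5  17.5   5.3] norm 245.14458544205448
rot [ 3.00e-04  3.00e-04 -4.83e-01]
```

move_arm --linear '[[40,3,0],[80,6,0],[120,9,0],[160,11,0],[198,14,0]]' --rot '[[0,0,-0.1],[0,0,-0.2],[0,0,-0.3],[0,0,-0.4],[0,0,-0.483]]' --gripper '[-1,-1,-1,-1,-1]'

```text
time: 2.48
eef_pos: [0.5186, -0.2269, 0.2055]
tool_rot: [2.369, 2.062, 0.0]
contact_force: [0.9, -1.2, 1.0]
opening: 0.0001
grip_force: 0.0
```

move_arm --linear '[[0,0,0],[0,0,0],[0,0,0]]' --rot '[[0,0,0],[0,0,0],[0,0,0]]' --gripper '[-1,-1,-1]'

```text
time: 2.73
eef_pos: [0.5174, -0.229, 0.2052]
tool_rot: [2.376, 2.055, -0.001]
contact_force: [-0.6, 0.8, -0.8]
opening: -0.0
grip_force: 0.0
```

```bash
python3 -c "
from h import *
go([.5475,-.191,.18],82)"
```

```text
t 2.73 pos [ 0.5174 -0.229   0.2052] F [-0.6  0.8 -0.8] open -1.8599148081298176e-05 shift [42.  24.3 25.1] norm 54.659912808329665
rot [-0.0002  0.0004 -0.0047]
```

move_arm --linear '[[21,12,0],[42,24,10],[42,24.3,25],[42,24.3,25],[42,24.3,25]]' --rot '[[0,0,-0.0047],[0,0,-0.0047],[0,0,-0.0047],[0,0,-0.0047],[0,0,-0.0047]]' --gripper '[-1,-1,-1,-1,-1]'

```text
time: 3.15
eef_pos: [0.5464, -0.1917, 0.1796]
tool_rot: [-2.372, -2.058, 0.001]
contact_force: [-1.5, -0.2, 0.6]
opening: -0.0002
grip_force: 0.0
```

```bash
python3 - <<'E'
from h import *
go([.5475,-.191,.168],82)
ims=[]
for c in("scene","wrist"):
    ims.append(eyes.get_image(c)["image"])
cv2.imwrite("pics/a.png",np.hstack([cv2.resize(ims[0][180:330,110:310],(512,384)),ims[1]])[:,:,::-1][:, :].copy())
a=cv2.imread("pics/a.png");cv2.imwrite("pics/a.png",cv2.resize(a,(800,300)))
E
```

```text
t 3.15 pos [ 0.5464 -0.1917  0.1796] F [-1.5 -0.2  0.6] open -0.00017100594965700766 shift [ 0.9  1.  11.6] norm 11.675678405791615
rot [-0.0017 -0.0003 -0.0017]
```

View pics/a.png

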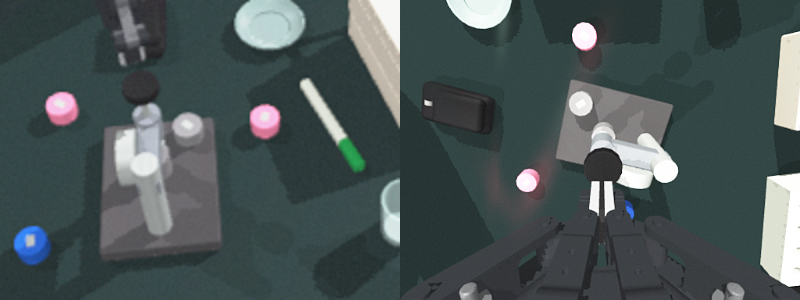

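```bash
python3 - <<'E'
from h import *
p=eyes.get_image("wrist");C=cloud(p)
for d in models.pinpoint(p,"gauge_cap")[:2]:print(d,pt(p,*d["xy"],.168))
m=(np.hypot(C[...,0]-.5475,C[...,1]+.191)<.025)&(abs(C[...,2]-.168)<.004)&(p["image"].max(-1)<60)
q=C[m];print(len(q),q.mean(0),q.min(0),q.max(0), (q.min(0)+q.max(0))/2)
m=(np.hypot(C[...,0]-.53,C[...,1]+.15)<.08)&(C[...,2]>.015)&(C[...,2]<.06)
q=C[m];
for z in(.02,.032,.045): print(z,(abs(q[:,2]-z)<.003).sum(),np.median(q[abs(q[:,2]-z)<.003],0))
E
```

```text
{'xy': [259.9, 215.8], 'conf': 0.63} [ 0.54932383 -0.19014804  0.168     ]
1683 [ 0.54900022 -0.18763586  0.16839116] [ 0.5316774  -0.20471953  0.16410909] [ 0.5651091  -0.17307164  0.17082492] [ 0.54839325 -0.18889558  0.16746701]
0.02 6072 [ 0.54338698 -0.17032925  0.02047424]
0.032 43 [ 0.54566317 -0.17713591  0.03264837]
0.045 43 [ 0.54470958 -0.17712214  0.04365166]
```

move_arm --linear '[[1.5,1.8,5],[1.5,1.8,10],[1.5,1.8,14],[1.5,1.8,17],[1.5,1.8,19]]' --rot '[[0,0,0],[0,0,0],[0,0,0],[0,0,0],[0,0,0]]' --gripper '[-1,-1,-1,-1,-1]'

```text
time: 3.77
eef_pos: [0.5493, -0.1894, 0.1604]
tool_rot: [-2.37, -2.061, 0.0]
contact_force: [-0.6, 0.0, -1.1]
opening: 0.0001
grip_force: 0.0
```

move_arm --linear '[[0,0,1],[0,0,2],[0,0,3],[0,0,4],[0,0,4]]' --rot '[[0,0,0],[0,0,0],[0,0,0],[0,0,0],[0,0,0]]' --gripper '[-1,-1,-1,-1,-1]'

```text
time: 4.18
eef_pos: [0.5495, -0.1895, 0.1571]
tool_rot: [-2.371, -2.061, 0.0]
contact_force: [-0.1, -0.8, -1.0]
opening: 0.0
grip_force: 0.0
```

```bash
python3 - <<'E'
from h import *
a=eyes.get_image("scene")["image"];b=eyes.get_image("wrist");
for _ in range(5): print(robot.state()["contact_force"]); eyes.get_image("top")
cv2.imwrite("pics/b.png",np.hstack([cv2.resize(a[200:300,130:263],(532,400)),cv2.resize(b["image"][150:250,200:263],(252,400))])[:,:,::-1])
E
```

```text
[ 0.46834205  0.40920775 -0.17352819]
[-0.20923341 -0.42994494 -0.46252579]
[-0.66205567 -0.85517071  0.65275332]
[ 0.12964326 -0.33757461 -0.44545576]
[ 0.274797   -0.92327143 -0.34207054]
```

View pics/b.png

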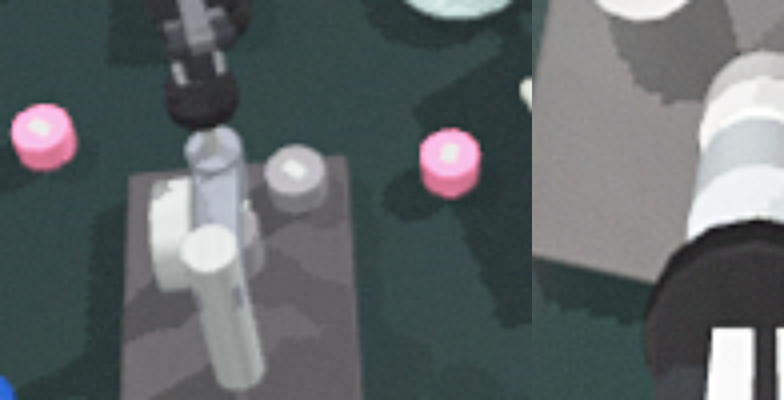

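```bash
python3 - <<'E'
from h import *
np.set_printoptions(precision=4,suppress=True)
for c in("wrist","scene"):
    p=eyes.get_image(c);C=cloud(p)
    r=np.hypot(C[...,0]-.5485,C[...,1]+.19);I=p["image"].max(-1)
    m=(r<.018)&(C[...,2]>.12)&(C[...,2]<.2)
    print(c,np.histogram(C[m][:,2],np.arange(.12,.201,.005)), )
    d=m&(I<60);print("dark",d.sum(),np.percentile(C[d][:,2],[10,25,50,75,90]))
E
```

```text
wrist (array([ 327,    0,    0,    0,    0,    0,    0,   37,  152, 1314,    7,
          0,    0,   42,  203,  277]), array([0.12 , 0.125, 0.13 , 0.135, 0.14 , 0.145, 0.15 , 0.155, 0.16 ,
       0.165, 0.17 , 0.175, 0.18 , 0.185, 0.19 , 0.195, 0.2  ]))
dark 1251 [0.165  0.1677 0.1684 0.1689 0.1694]
scene (array([ 27,   9,   5,   5,   0,   0,   0,  18,  37, 152,   0,   0,   3,
         8,  19,  20]), array([0.12 , 0.125, 0.13 , 0.135, 0.14 , 0.145, 0.15 , 0.155, 0.16 ,
       0.165, 0.17 , 0.175, 0.18 , 0.185, 0.19 , 0.195, 0.2  ]))
dark 190 [0.1608 0.1649 0.1666 0.1677 0.1688]
```

```bash
python3 - <<'E'
from h import *
np.set_printoptions(precision=4,suppress=True)
s=robot.state();print(s["eef_pos"],s["q"],s["tool_rot"],s["joint_torque"])
for c in("wrist","scene"):
    p=eyes.get_image(c);C=cloud(p)
    r=np.hypot(C[...,0]-.5485,C[...,1]+.19)
    for z in np.arange(.15,.25,.006):
        m=(r<.07)&(abs(C[...,2]-z)<.003)
        if m.sum()>3: q=C[m];print(c,round(z,3),m.sum(),np.median(q,0)[:2],q.min(0)[:2],q.max(0)[:2],np.median(p["image"][m],0))
E
```

```text
[ 0.5496 -0.1896  0.1573] [-0.557   0.0426 -0.0538  1.4742 -0.0001  1.1531] [ 2.3705  2.0614 -0.    ] [  0.0011 -52.701   50.5258   0.0001  -0.0005  -0.    ]
wrist 0.156 19 [ 0.5475 -0.1749] [ 0.5331 -0.1831] [ 0.5635 -0.1736] [171. 179. 177.]
wrist 0.162 166 [ 0.5516 -0.1753] [ 0.5326 -0.1886] [ 0.5652 -0.1732] [38. 37. 39.]
wrist 0.168 1324 [ 0.5492 -0.1827] [ 0.532  -0.1954] [ 0.5652 -0.1728] [54. 53. 54.]
wrist 0.186 17 [ 0.5517 -0.1785] [ 0.5452 -0.1797] [ 0.5579 -0.1775] [244. 245. 244.]
wrist 0.192 235 [ 0.5518 -0.1789] [ 0.5374 -0.1846] [ 0.5636 -0.1767] [143. 145. 145.]
wrist 0.198 331 [ 0.5512 -0.1803] [ 0.5375 -0.185 ] [ 0.5644 -0.1771] [71. 76. 79.]
wrist 0.204 353 [ 0.5522 -0.1794] [ 0.5375 -0.1848] [ 0.5644 -0.177 ] [82. 86. 90.]
wrist 0.21 407 [ 0.5513 -0.1803] [ 0.5376 -0.1845] [ 0.5644 -0.1769] [71. 75. 78.]
wrist 0.216 316 [ 0.5514 -0.1786] [ 0.5374 -0.1845] [ 0.5644 -0.1769] [248. 248. 248.]
wrist 0.222 635 [ 0.5502 -0.1816] [ 0.5344 -0.2006] [ 0.567  -0.1756] [68. 70. 73.]
wrist 0.228 1021 [ 0.5509 -0.1787] [ 0.5217 -0.2016] [ 0.582  -0.1728] [66. 71. 74.]
wrist 0
[... 556 characters left out ...]
91 -0.1806] [144. 147. 149.]
scene 0.192 24 [ 0.5588 -0.1946] [ 0.5472 -0.2018] [ 0.562  -0.1801] [66.  67.5 71.5]
scene 0.198 21 [ 0.5605 -0.1898] [ 0.5537 -0.2014] [ 0.5635 -0.181 ] [67. 71. 74.]
scene 0.204 16 [ 0.5612 -0.1919] [ 0.5593 -0.1988] [ 0.5631 -0.1864] [50. 52. 56.]
scene 0.21 5 [ 0.5621 -0.1931] [ 0.5611 -0.1985] [ 0.5633 -0.1861] [61. 59. 64.]
scene 0.228 4 [ 0.5558 -0.2039] [ 0.5536 -0.2043] [ 0.5609 -0.203 ] [49.5 53.  57.5]
scene 0.234 13 [ 0.5603 -0.1975] [ 0.5531 -0.2069] [ 0.5823 -0.1868] [55. 56. 61.]
scene 0.24 10 [ 0.5643 -0.1837] [ 0.5607 -0.2039] [ 0.5659 -0.1803] [49.  51.5 55.5]
scene 0.246 26 [ 0.5632 -0.1998] [ 0.5432 -0.2083] [ 0.5938 -0.176 ] [50.  53.  57.5]
```

The cap is still at 0.168 and the visible fingertips end at about 0.184, roughly 27 mm above the reported TCP. So nothing is pressed yet, and I continue down by feel.

move_arm --linear '[[0,0,3],[0,0,6],[0,0,9],[0,0,12],[0,0,14]]' --rot '[[0,0,0],[0,0,0],[0,0,0],[0,0,0],[0,0,0]]' --gripper '[-1,-1,-1,-1,-1]'

```text
time: 5.15
eef_pos: [0.5494, -0.1895, 0.1425]
tool_rot: [-2.37, -2.061, 0.0]
contact_force: [-0.6, 0.6, -0.2]
opening: -0.0
grip_force: 0.0
```

move_arm --linear '[[0,0,2],[0,0,4],[0,0,6],[0,0,6],[0,0,6]]' --rot '[[0,0,0],[0,0,0],[0,0,0],[0,0,0],[0,0,0]]' --gripper '[-1,-1,-1,-1,-1]'

```text
time: 5.57
eef_pos: [0.5495, -0.1896, 0.1372]
tool_rot: [2.371, 2.061, -0.0]
contact_force: [-0.9, 0.3, 1.2]
opening: -0.0001
grip_force: 0.7
```

```bash
cat > m.py <<'E'
from h import *
np.set_printoptions(precision=4,suppress=True)
s=robot.state();print(s["time"],s["eef_pos"],s["contact_force"],s["opening"])
for c in("wrist","scene"):
    p=eyes.get_image(c);C=cloud(p)
    r=np.hypot(C[...,0]-.5485,C[...,1]+.19);I=p["image"].max(-1)
    m=(r<.018)&(C[...,2]>.12)&(C[...,2]<.2)
    print(c,np.histogram(C[m][:,2],np.arange(.12,.201,.004))[0])
E
python3 m.py
```

```text
5.5667 [ 0.5495 -0.1896  0.1372] [-0.9172  0.2855  1.2188] -8.741311386764142e-05
wrist [369   0   0   0   0   0   0   0  86 148 677 237 116 186 217 237 240 267
 271 167]
scene [22  5  6  2  0  0  0  2 23 23 94  7  9 17 13 12  6  0  0  0]
```

move_arm --linear '[[0,0,2],[0,0,4],[0,0,5],[0,0,6],[0,0,6]]' --rot '[[0,0,0],[0,0,0],[0,0,0],[0,0,0],[0,0,0]]' --gripper '[-1,-1,-1,-1,-1]'

```text
time: 6.08
eef_pos: [0.5497, -0.1897, 0.1311]
tool_rot: [2.37, 2.061, 0.0]
contact_force: [0.6, -0.7, 1.6]
opening: -0.0002
grip_force: 1.1
```

move_arm --linear '[[0,0,0.5],[0,0,1],[0,0,1.5],[0,0,2],[0,0,2]]' --rot '[[0,0,0],[0,0,0],[0,0,0],[0,0,0],[0,0,0]]' --gripper '[-1,-1,-1,-1,-1]'

```text
time: 6.5
eef_pos: [0.5497, -0.1897, 0.1292]
tool_rot: [2.37, 2.061, 0.0]
contact_force: [1.4, -0.4, 2.8]
opening: 0.0001
grip_force: 1.2
```

move_arm --linear '[[0,0,0.5],[0,0,1],[0,0,1.5],[0,0,2],[0,0,2]]' --rot '[[0,0,0],[0,0,0],[0,0,0],[0,0,0],[0,0,0]]' --gripper '[-1,-1,-1,-1,-1]'

```text
time: 6.92
eef_pos: [0.5498, -0.1898, 0.1289]
tool_rot: [2.369, 2.061, 0.0]
contact_force: [-3.1, 1.0, 12.7]
opening: -0.0001
grip_force: 6.6
```

```bash
python3 m.py
```

```text
6.9167 [ 0.5498 -0.1898  0.1289] [-3.0921  1.0485 12.7297] -9.600855810810116e-05
wrist [244   0   0   0   0   1  92 157 772 144 126 189 222 223 256 279 245 166
 540 229]
scene [18  1  0  0  0  8 18 25 84  8 12 14 13  8  4  0  0  0  0  0]
```

The foot landed on the tall mount: the measured position stopped at 0.129 and the force jumped to 12.7 N. I hold for about a second, then retract.

move_arm --linear '[[0,0,0],[0,0,0],[0,0,0],[0,0,0],[0,0,0]]' --rot '[[0,0,0],[0,0,0],[0,0,0],[0,0,0],[0,0,0]]' --gripper '[-1,-1,-1,-1,-1]'

```text
time: 7.43
eef_pos: [0.5499, -0.1898, 0.1289]
tool_rot: [2.369, 2.06, 0.0]
contact_force: [-3.0, 1.8, 13.0]
opening: -0.0002
grip_force: 6.6
```

move_arm --linear '[[0,0,0],[0,0,0],[0,0,0],[0,0,0],[0,0,0]]' --rot '[[0,0,0],[0,0,0],[0,0,0],[0,0,0],[0,0,0]]' --gripper '[-1,-1,-1,-1,-1]'

```text
time: 7.85
eef_pos: [0.5499, -0.1898, 0.1289]
tool_rot: [2.369, 2.06, 0.0]
contact_force: [-3.1, 2.3, 13.5]
opening: -0.0
grip_force: 6.6
```

move_arm --linear '[[0,0,0],[0,0,-4],[0,0,-9],[0,0,-15],[0,0,-22]]' --rot '[[0,0,0],[0,0,0],[0,0,0],[0,0,0],[0,0,0]]' --gripper '[-1,-1,-1,-1,-1]'

```text
time: 8.27
eef_pos: [0.5491, -0.1893, 0.1492]
tool_rot: [-2.37, -2.061, 0.001]
contact_force: [0.1, 0.5, -0.4]
opening: -0.0003
grip_force: 0.0
```

move_arm --linear '[[0,0,-15],[0,0,-35],[0,0,-50],[0,0,-50],[0,0,-50]]' --rot '[[0,0,0],[0,0,0],[0,0,0],[0,0,0],[0,0,0]]' --gripper '[-1,-1,-1,-1,-1]'

```text
time: 8.68
eef_pos: [0.5499, -0.1898, 0.1998]
tool_rot: [2.37, 2.061, 0.0]
contact_force: [-0.7, -0.2, -0.3]
opening: 0.0
grip_force: 0.0
```

```bash
python3 m.py; python3 -c "
from h import *
go([.441,.201,.2],82)"
```

```text
8.6833 [ 0.5499 -0.1898  0.1998] [-0.7468 -0.2204 -0.2803] 2.7001649058116648e-05
wrist [ 171    0    0    0    0    0    0    0    0   18   67  395 1177    0
    0    0    0    0    0    0]
scene [ 29   5   6   5   2   0   0   0   2  18  22 174  46   0   0   0   0   0
   0   0]
t 8.78 pos [ 0.5492 -0.1893  0.1981] F [-0.6  0.3  0. ] open -0.00018506592660089353 shift [ 371.5 -161.3   -1.5] norm 405.05235074213965
rot [-0.0014 -0.0005  0.0003]
```

move_arm --linear '[[37,-16,0],[74,-32,0],[111,-48,0],[148,-64,0],[185,-80,0]]' --rot '[[0,0,0],[0,0,0],[0,0,0],[0,0,0],[0,0,0]]' --gripper '[-0.25,-0.25,-0.25,-0.25,-0.25]'

```text
time: 9.2
eef_pos: [0.4945, 0.0064, 0.1978]
tool_rot: [-2.37, -2.06, 0.002]
contact_force: [0.7, 0.4, 0.6]
opening: 0.0324
grip_force: 0.0
```

move_arm --linear '[[37,-16,0],[74,-32,0],[111,-48,0],[148,-64,0],[184,-80,0]]' --rot '[[0,0,0],[0,0,0],[0,0,0],[0,0,0],[0,0,0]]' --gripper '[-0.25,-0.25,-0.25,-0.25,-0.25]'

```text
time: 9.62
eef_pos: [0.4408, 0.1998, 0.198]
tool_rot: [-2.37, -2.061, 0.002]
contact_force: [1.5, -0.5, -0.4]
opening: 0.0322
grip_force: 0.0
```

move_arm --linear '[[0,0,0],[0,0,0]]' --rot '[[0,0,0],[0,0,0]]' --gripper '[-0.25,-0.25]'

```text
time: 9.78
eef_pos: [0.4409, 0.1998, 0.198]
tool_rot: [-2.366, -2.066, 0.003]
contact_force: [-0.3, 0.3, -1.3]
opening: 0.0318
grip_force: 0.0
```

```bash
python3 - <<'E'
from h import *
np.set_printoptions(precision=4,suppress=True)
go([.441,.201,.2],82)
ims=[]
for c in("scene","wrist"):
    p=eyes.get_image(c);C=cloud(p);ims.append(p["image"])
    for d in models.pinpoint(p,"hood_bar")[:1]:print(d,pt(p,*d["xy"],.096))
    # chamber frame about guess bar
    X=np.array([.990,-.139]);Y=np.array([.139,.990]);q=C[...,:2]-[.441,.201]
    a=q@X;b=q@Y
    m=(abs(a)<.02)&(abs(b)<.045)&(C[...,2]>.09)&(C[...,2]<.105)
    print(c,m.sum(),np.median(C[m],0)); 
    if m.sum()>10:
        A=np.polyfit(b[m],a[m],1);print("a vs b slope,off",A,"z",np.percentile(C[m][:,2],90),"a range",np.percentile(a[m],[2,98]))
    m=(abs(a)<.02)&(abs(b)<.075)&(C[...,2]>.088)&(C[...,2]<.105);print("b ext",b[m].min(),b[m].max())
cv2.imwrite("pics/c.png",cv2.resize(np.hstack(ims)[:,:,::-1],(800,300)))
E
```

```text
t 9.78 pos [0.4409 0.1998 0.198 ] F [-0.3  0.3 -1.3] open 0.031843199860723 shift [ 1.2 -0.1 -2. ] norm 2.305885264637796
rot [-0.0017  0.0006  0.0046]
{'xy': [317.2, 148.0], 'conf': 0.78} [0.445  0.1899 0.096 ]
scene 147 [0.4413 0.2    0.0985]
a vs b slope,off [0.0011 0.0005] z 0.10103042300989 a range [-0.0051  0.0046]
b ext -0.05949162444221464 0.0588093055583797
{'xy': [258.1, 180.6], 'conf': 0.73} [0.4429 0.1995 0.096 ]
wrist 962 [0.4409 0.205  0.1005]
a vs b slope,off [-0.0052 -0.0005] z 0.10173260489245618 a range [-0.0053  0.004 ]
b ext -0.056984256250926575 0.06212419623766334
```

View pics/c.png

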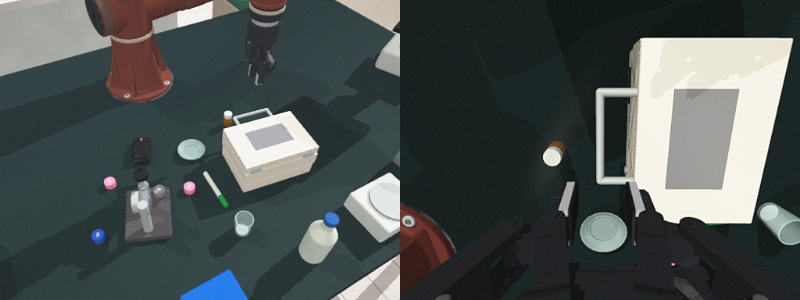

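The wrist view shows the open fingers straddling the bar line. The bar is at about (598,90-183) in the composite with the vial clear at left, and depth puts its middle at (0.441,0.201). I descend, allowing for the 27 mm fingertip offset.

move_arm --linear '[[1,0,35],[1,0,70],[1,0,95],[1,0,112],[1,0,112]]' --rot '[[0,0,0.0046],[0,0,0.0046],[0,0,0.0046],[0,0,0.0046],[0,0,0.0046]]' --gripper '[-0.25,-0.25,-0.25,-0.25,-0.25]'

```text
time: 10.4
eef_pos: [0.4403, 0.1974, 0.083]
tool_rot: [-2.375, -2.051, 0.008]
contact_force: [0.2, 0.1, -0.5]
opening: 0.0322
grip_force: 0.0
```

move_arm --linear '[[0,0,10],[0,0,20],[0,0,28],[0,0,34],[0,0,34]]' --rot '[[0,0,0],[0,0,0],[0,0,0],[0,0,0],[0,0,0]]' --gripper '[-0.25,-0.25,-0.25,-0.25,-0.25]'

```text
time: 10.82
eef_pos: [0.442, 0.1989, 0.0521]
tool_rot: [-2.375, -2.055, 0.002]
contact_force: [-0.3, -0.4, 0.2]
opening: 0.0321
grip_force: 0.0
```

```bash
python3 - <<'E'
from h import *
go([.441,.201,.052],82)
a=eyes.get_image("scene")["image"];b=eyes.get_image("wrist")["image"]
cv2.imwrite("pics/d.png",np.hstack([cv2.resize(a[80:230,260:460],(400,300)),cv2.resize(b,(400,300))])[:,:,::-1])
E
```

```text
t 10.82 pos [0.442  0.1989 0.0521] F [-0.3 -0.4  0.2] open 0.03214341798084291 shift [ 2.  -1.3  0.1] norm 2.3284860792700295
rot [-0.0012  0.0005 -0.0044]
```

View pics/d.png

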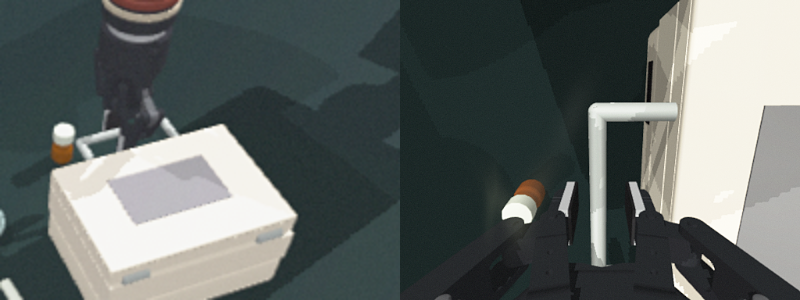

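The wrist view shows the bar at column 600 midway between the finger pads (570 and 635), and the vial is clear. I close the gripper.

move_arm --linear '[[0,0,0],[0,-1,0],[0,-1,0],[0,-1,0],[0,-1,0]]' --rot '[[0,0,0],[0,0,0],[0,0,0],[0,0,0],[0,0,0]]' --gripper '[-1,-1,-1,-1,-1]' --newtons 30

```text
time: 11.33
eef_pos: [0.44, 0.1995, 0.0534]
tool_rot: [-2.373, -2.055, 0.003]
contact_force: [-8.2, 0.8, 5.3]
opening: 0.009
grip_force: 29.7
```

```bash
python3 - <<'E'
from h import *
go([.441,.201,.052],82)
s=robot.state();p0=s["eef_pos"];R=Ro.from_rotvec(s["tool_rot"])
X=np.array([.990,-.139,0])
for th in (5,10,15,20,25,30,35,40,42.5,45,50,54):
    f=lambda t:.19526*np.array([-np.cos(t),0,np.sin(t)])
    a0=np.arctan2(.01,.195); d=f(a0+np.radians(th))-f(a0)
    w=d[0]*X+np.array([0,0,d[2]]); print(th,np.round(R.inv().apply(w)*1000,1))
E
```

```text
t 11.33 pos [0.44   0.1995 0.0534] F [-8.2  0.8  5.3] open 0.009028111351130259 shift [1.6 0.8 1.4] norm 2.2680329086827027
rot [-0.0026  0.0001 -0.0036]
5 [  0.    1.6 -17. ]
10 [  0.    4.6 -33.7]
15 [  0.    9.1 -50.2]
20 [  0.1  15.  -66.1]
25 [  0.1  22.3 -81.5]
30 [  0.1  30.9 -96.2]
35 [ 1.000e-01  4.070e+01 -1.101e+02]
40 [   0.2   51.7 -123.1]
42.5 [   0.2   57.6 -129.3]
45 [   0.2   63.8 -135.1]
50 [   0.3   76.9 -146. ]
54 [   0.3   88.  -153.9]
```

move_arm --linear '[[0,-1,-0.7],[0,-0.4,-9],[0,0.6,-17.7],[0,1.9,-26],[0,3.6,-34.4]]' --rot '[[0,0,0],[0,0,0],[0,0,0],[0,0,0],[0,0,0]]' --gripper '[-1,-1,-1,-1,-1]'

```text
time: 11.75
eef_pos: [0.4447, 0.1989, 0.0886]
tool_rot: [-2.375, -2.056, 0.001]
contact_force: [-3.3, 1.5, -2.3]
opening: 0.0086
grip_force: 29.4
```

move_arm --linear '[[0,0,0],[0,0,0]]' --rot '[[0,0,0],[0,0,0]]' --gripper '[-1,-1]'

```text
time: 11.92
eef_pos: [0.4447, 0.1989, 0.0886]
tool_rot: [-2.375, -2.056, 0.001]
contact_force: [-5.5, 2.1, -1.0]
opening: 0.0086
grip_force: 29.6
```

```bash
cat > ang.py <<'E'
from h import *
np.set_printoptions(precision=4,suppress=True)
s=robot.state();e=s["eef_pos"];X=np.array([.990,-.139]);hg=np.array([.441,.201])+.195*X
a=(e[:2]-hg)@X; z=e[2]-.0534+.010   # bar rel. hinge, by grasp
print(s["time"],e,"F",s["contact_force"],"M",s["wrist_torque"],"open",s["opening"],"grip",s["grip_force"])
print("tool: r",np.hypot(a,z),"angle",np.degrees(np.arctan2(z,-a))-2.94,"lat",(e[:2]-hg)@[.139,.990])
for c in("scene","top"):
    p=eyes.get_image(c);C=cloud(p)
    q=C[...,:2]-hg; A=q@X;B=q@np.array([.139,.990])
    I=p["image"].astype(int)
    m=(abs(B)<.10)&(A<-.015)&(A>-.15)&(C[...,2]>.08)&(C[...,2]<.3)&(I.min(-1)>90)
    if m.sum()>50:
        x,zz=A[m],C[m][:,2]
        P=np.c_[x,zz]
        l=cv2.fitLine(P.astype(np.float32),cv2.DIST_HUBER,0,.01,.01).ravel();print(c,m.sum(),"hood top angle",np.degrees(np.arctan2(-l[1],l[0])))
E
python3 ang.py
```

```text
11.9167 [0.4447 0.1989 0.0886] F [-5.5468  2.0782 -0.9663] M [0.5692 1.2076 0.0443] open 0.008572859943407483 grip 29.58856701850891
tool: r 0.1961562742665735 angle 10.376597037614339 lat -0.0015942884145033122
scene 4684 hood top angle 9.680034
top 4009 hood top angle 10.280124
```

move_arm --linear '[[0,1.8,-8.3],[0,4.1,-16.5],[0,6.8,-24.5],[0,9.9,-32.4],[0,13.3,-40.2]]' --rot '[[0,0,0],[0,0,0],[0,0,0],[0,0,0],[0,0,0]]' --gripper '[-1,-1,-1,-1,-1]'

```text
time: 12.43
eef_pos: [0.4584, 0.1969, 0.1293]
tool_rot: [-2.375, -2.056, -0.0]
contact_force: [-4.3, 3.7, -0.9]
opening: 0.0086
grip_force: 29.3
```

```bash
python3 ang.py
```

```text
12.4333 [0.4584 0.1969 0.1293] F [-4.2608  3.6615 -0.9385] M [0.7552 0.9513 0.0324] open 0.008616210734278698 grip 29.322327375411987
tool: r 0.19681092596530544 angle 22.949671291917763 lat -0.0016403922958836473
scene 5109 hood top angle 22.686
top 3754 hood top angle 22.860268
```

move_arm --linear '[[0,3.8,-7.6],[0,8,-15.1],[0,12.4,-22.3],[0,17.2,-29.4],[0,22.2,-36.2]]' --rot '[[0,0,0],[0,0,0],[0,0,0],[0,0,0],[0,0,0]]' --gripper '[-1,-1,-1,-1,-1]'

```text
time: 12.95
eef_pos: [0.48, 0.1938, 0.1659]
tool_rot: [-2.375, -2.056, -0.0]
contact_force: [-7.1, 3.8, 3.2]
opening: 0.0089
grip_force: 29.5
```

```bash
python3 ang.py
```

```text
12.95 [0.48   0.1938 0.1659] F [-7.0644  3.7838  3.1871] M [0.8643 1.622  0.0292] open 0.008931390410478331 grip 29.504460096359253
tool: r 0.19776308831430817 angle 35.34359453805411 lat -0.0016537414668509793
scene 5395 hood top angle 34.43091
top 3043 hood top angle 34.576595
```

move_arm --linear '[[0,4.6,-7.2],[0,10.2,-13.6],[0,16,-19.8],[0,22.2,-25.7],[0,28.6,-31.4]]' --rot '[[0,0,0],[0,0,0],[0,0,0],[0,0,0],[0,0,0]]' --gripper '[-1,-1,-1,-1,-1]'

```text
time: 13.47
eef_pos: [0.5093, 0.1897, 0.1976]
tool_rot: [2.375, 2.056, 0.003]
contact_force: [-4.4, 4.6, 4.0]
opening: 0.0083
grip_force: 29.6
```

```bash
python3 ang.py
```

```text
13.4667 [0.5093 0.1897 0.1976] F [-4.3562  4.6082  4.0127] M [0.8517 1.1717 0.0231] open 0.00829625986870962 grip 29.58488166332245
tool: r 0.1989781037452587 angle 47.872923470223476 lat -0.001674023447830704
scene 5296 hood top angle 47.027225
top 2302 hood top angle 44.030544
```

move_arm --linear '[[0,6,-5.6],[0,12.6,-11],[0,19.4,-16.1],[0,23,-18.5],[0,23,-18.5]]' --rot '[[0,0,0],[0,0,0],[0,0,0],[0,0,0],[0,0,0]]' --gripper '[-1,-1,-1,-1,-1]'

```text
time: 13.98
eef_pos: [0.5334, 0.1863, 0.2158]
tool_rot: [2.374, 2.054, 0.005]
contact_force: [0.7, 5.2, -1.5]
opening: 0.0086
grip_force: 29.6
```

```bash
python3 ang.py
```

```text
13.9833 [0.5334 0.1863 0.2158] F [ 0.718   5.2003 -1.5477] M [ 0.9957 -0.0678 -0.0108] open 0.0085965891524556 grip 29.623012840747833
tool: r 0.1999318285700108 angle 56.609006559139985 lat -0.0017181813687035111
scene 4911 hood top angle 54.08896
top 1756 hood top angle 49.24772
```

```bash
cat > plane.py <<'E'
from h import *
hg=np.array([.634,.174]);X=np.array([.990,-.139]);Y=np.array([.139,.990])
for c in("scene","top","wrist"):
    p=eyes.get_image(c);C=cloud(p);C[...,2][p["z_map"]<=0]=-1
    q=C[...,:2]-hg;A=q@X;B=q@Y
    m=(abs(B)<.10)&(A<.03)&(A>-.15)&(C[...,2]>.1)&(C[...,2]<.3)
    P=np.c_[A[m],B[m],C[m][:,2]]
    if len(P)<200: continue
    rng=np.random.default_rng(0);best=None
    for _ in range(400):
        a=P[rng.choice(len(P),3,False)];n=np.cross(a[1]-a[0],a[2]-a[0]);l=np.linalg.norm(n)
        if l<1e-4: continue
        n/=l
        if abs(n[1])>.15: continue
        k=abs((P-a[0])@n)<.002
        if best is None or k.sum()>best.sum(): best=k
    Q=P[best];n=np.linalg.svd(Q-Q.mean(0),full_matrices=False)[2][2];n*=np.sign(n[2])
    print(c,len(P),best.sum(),"n",np.round(n,3),"open deg",np.degrees(np.arctan2(n[0],n[2])),"ctr",np.round(Q.mean(0),3))
E
python3 plane.py
```

```text
scene 7456 5566 n [0.828 0.001 0.561] open deg 55.908962163310036 ctr [-0.027 -0.002  0.165]
top 2186 1489 n [ 0.826 -0.003  0.564] open deg 55.642523595337146 ctr [-0.025 -0.033  0.164]
wrist 35333 14854 n [0.822 0.002 0.569] open deg 55.311423114922796 ctr [-0.04   0.028  0.187]
```

move_arm --linear '[[0,-8.9,5.8],[0,-15.8,10.8],[0,-22.5,16.1],[0,-29,21.7],[0,-33,25.6]]' --rot '[[0,0,0],[0,0,0],[0,0,0],[0,0,0],[0,0,0]]' --gripper '[-1,-1,-1,-1,-1]'

```text
time: 14.65
eef_pos: [0.499, 0.1911, 0.1895]
tool_rot: [2.374, 2.055, 0.003]
contact_force: [-1.7, 2.9, 3.7]
opening: 0.0084
grip_force: 30.3
```

move_arm --linear '[[0,-1,1],[0,-2.2,2],[0,-2.2,2],[0,-2.2,2],[0,-2.2,2]]' --rot '[[0,0,0],[0,0,0],[0,0,0],[0,0,0],[0,0,0]]' --gripper '[-1,-1,-1,-1,-1]'

```text
time: 15.07
eef_pos: [0.4966, 0.1913, 0.1869]
tool_rot: [-2.375, -2.056, -0.001]
contact_force: [-3.3, 4.2, 4.5]
opening: 0.0085
grip_force: 30.6
```

```bash
python3 plane.py; python3 ang.py
```

```text
scene 7597 5540 n [0.672 0.001 0.74 ] open deg 42.246226160652405 ctr [-0.043 -0.002  0.155]
top 3407 2605 n [ 0.672 -0.001  0.741] open deg 42.195007661717554 ctr [-0.039 -0.016  0.152]
wrist 56359 24408 n [0.668 0.001 0.744] open deg 41.93499232817388 ctr [-0.054  0.029  0.168]
15.2167 [0.4966 0.1913 0.1869] F [-4.0793  4.9395  5.0515] M [0.8523 0.6005 0.0286] open 0.008327244371782236 grip 30.608044266700745
tool: r 0.1994654754392066 angle 43.08591333385543 lat -0.0018271372702605194
scene 5403 hood top angle 41.50407
top 2719 hood top angle 39.240208
```

move_arm --linear '[[0,0,0],[0,0,0],[0,0,0],[0,0,0],[0,0,0]]' --rot '[[0,0,0],[0,0,0],[0,0,0],[0,0,0],[0,0,0]]' --gripper '[-1,-1,-1,-1,-1]'

```text
time: 15.73
eef_pos: [0.4966, 0.1913, 0.187]
tool_rot: [-2.375, -2.056, -0.001]
contact_force: [-4.0, 3.9, 4.0]
opening: 0.0083
grip_force: 30.6
```

```bash
python3 plane.py; python3 -c "
from h import *
save(eyes.get_image('scene'),'e')"
```

```text
scene 7587 5546 n [0.673 0.001 0.74 ] open deg 42.260578719616255 ctr [-0.042 -0.002  0.154]
top 3408 2611 n [ 0.671 -0.002  0.741] open deg 42.181902373172626 ctr [-0.038 -0.016  0.152]
wrist 56358 24419 n [0.668 0.001 0.744] open deg 41.925524489789616 ctr [-0.054  0.029  0.168]
```

View pics/e.png

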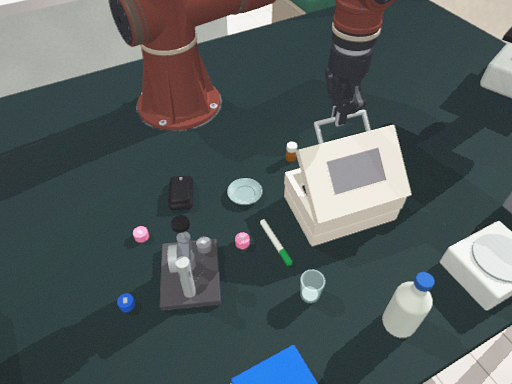

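The hood is held half-open by its bar at (343,115). The mounts, vial, dish and the rest are where they were.

```bash
python3 -c "
from station import robot
print(robot.sign_off())"
```

```text
the job is handed in; nothing more can be done
None
```

The job is handed in: the drop gauge landed at about 13 mm, so the mount under it is the tall 32 mm one, held about a second and released. The hood went to about 55.6° and is now held still at about 42°, roughly 8° short of balance, with nothing else moved.

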